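Complete the chocolate dish with tongs and hold it up

ROBOT

A 7-joint arm with a two-finger parallel gripper is mounted at the origin on the work surface. World frame = base frame: x ahead of the robot, y to its left, z up, the work surface at z = 0. Lengths are in m, angles in rad, forces in N, time in s.
With the tool pointing down it reaches from about 0.425 to 0.925 m from the base axis. Payload 6.8 kg.
Tool frame: the origin (TCP) lies at the very end of the fingers, on their centre line; the grasp point (between the pads) lies 19 mm behind it (r.tcp_to_grasp is the distance from the TCP to the grasp point, in m); z points along the fingers, y is the line along which they close (so a half turn about z gives the same grasp; the last joint's range is limited). The gripper opens to 85 mm and grips with 20 to 120 N. Pads are 22 mm wide; open, the fingers measure 114 mm over their backs; the gripper's body (76 mm by 85 mm) begins 54 mm behind the grasp point. The pads swing forward as they close: fully open they stand 13 mm farther back than shut.
Start: joints at [1.098, 0.477, 0.022, 1.555, -0.011, 1.109, -0.083], TCP at [0.241, -0.631, 0.21] pointing down, gripper open.
Joint ranges: [-2.96, 2.96], [-0.34, 2.1], [-1.41, 1.46], [0.24, 2.44], [-1.37, 4.51], [0.17, 1.92], [-2.96, 2.96]. Speed limits (rad/s): [2.39, 2.39, 3.14, 3.14, 3.14, 3.14, 3.14].

INTERFACE

Orientations are given as a rotation vector (axis times angle).
In Python, from bench import r gives the robot as it stands.
- The arm moves only by the tool step_arm, never from a script. Its argument "moves" is a list of rows, each a list of 7 numbers: the shift along the tool's x, y, z in mm, then the turn, a rotation vector about the tool's x, y, z in rad, then the finger opening in mm, from 0 to 85.4. A call has 1 to 8 rows; each row is the pose to reach, as a shift and turn from the pose commanded when the call began, along the tool's axes at that moment; what a row does not reach only later rows make up. A row lasts 1/10 s, in which the tool goes at most 50 mm and 8.59 degrees, less where a joint would pass 70% of its speed; a pose out of reach is approached as far as the arm can. A call with a gripper value outside its range is refused whole. The fingers move at their own pace and stop on an object; "grip_force" is the grip in N (left out, the last holds). Time passes only in rows, so rows that repeat a pose let the fingers close. It gives the time, the measured TCP pose, the force, the opening and the grip force at its end, in the units of the state.
- r.get_obs(): the state, without advancing time (a new reading comes with each control period).
- r.grab_frame(name): name is "scene" or "top" or "wrist"; returns a dict with "image" (420x560x3 uint8, red, green, blue), "depth" (420x560 float32, m along the optical axis (not along the pixel's ray), 0 where there is no reading), "mtx" (3x3 intrinsics, pixels), "rvec" (rotation vector, rad) and "tvec" (3), from world to camera coordinates, as OpenCV has them. Camera axes: x right, y down, z forward; pixel columns grow to the right and rows downward; lengths in m; the calibration is good to about 2 mm. The wrist camera is an equidistant fisheye: a pixel r from the principal point sees the ray r / f radians off the axis. A picture is of the moment at which its call begins.
- r.hand_in(): hands the job in; it is judged then, once.
The state is a dict: "clock": time; "joints": joint angles; "qvel": joint speeds; "tau": joint torques, N m; "tcp_pos": TCP position; "orientation": TCP orientation; "contact_force": force on the tool from outside, world axes, zero at the start; "moment": the same for the moment, N m; "grip_width": finger opening in m; "gripper_force": force on a finger pad.
Only numpy, scipy, OpenCV 4.12 (cv2) and the standard library are available. Lean on these libraries where they do the work, as an engineer would, in place of code of your own. Each camera call takes 0.05 s, during which the arm holds its last target. There are 200 camera calls.

TASK

Pick up the steel tongs and with them, never touching that chocolate with the gripper or arm, move the domed chocolate from the pedestal into the empty cup of the footed dish, so that it stands upright there by itself. Then lay the tongs back down on the table, take the dish by its centre knob, lift it at least 10 cm clear of the table, and finish while still holding it there in the gripper, level and still, with all three chocolates upright in their cups. Leave the other things on the table where they are.

Things in the scene. Friction and masses are not known exactly. Their poses are not given: they have to be found in the camera images.
- tongs: Plain steel spring tongs lying flat, 202 mm long, 22 mm high, about 60 g, balanced within 3 mm of the origin. Origin: on the underside, middle of the grip zone; x points to the tips, y across, z up. Closed bow at x = -101, jaw ends at x = +101 mm. Two arms hinged at x = -85, y = +-16 mm swing evenly together and are sprung open.
- tongs_grip (a point): Middle of the grip zone, 11 mm above the tongs' origin: flat plates 22 mm high on the outer sides, x = -25 to +25 mm, 45 mm over their outer faces when open. About 4 N on each side starts to close them; about 6 N brings the jaws to 26 mm (plates then about 38 mm over all); press harder to grip. Eased, they spring open.
- tongs_tip (a point): Midway between the jaws, 86 mm ahead of the tongs' origin along x and 11 mm above their underside. The jaws span x = 71 to 101 mm and 2 to 20 mm above the underside; open, they are 39 to 42 mm apart inside, 47 to 49 mm over their outer faces.
- choc0: The chocolate to move: dark brown, bullet-shaped, a standing cylinder 26 mm across and 18 mm tall with a round dome on top, 31 mm tall in all, about 20 g. Starts standing on the pedestal, up to 12 mm off its centre each way. Origin: centre of its underside, z up.
- choc1: Same kind of chocolate, already standing in cup1 of the dish. Origin: centre of its underside.
- choc2: Same kind of chocolate, already standing in cup2 of the dish. Origin: centre of its underside.
- pedestal: Fixed round display pedestal with a stone top 80 mm across, its top face 45 mm above the table. Origin: centre of its underside, on the table.
- dish: Loose footed white dish, 320 to 500 g: foot 90 mm across, plate 170 mm across, its top 38 mm above the underside. Three shallow cups stand on it, 55 mm from the axis, 120 degrees apart. A 10 mm post in the middle carries a wooden knob. Origin: centre of its underside, z up; the empty cup lies to its own -x.
- dish_knob (a point): Centre of the wooden knob: an upright cylinder 26 mm across and 32 mm tall (106 to 138 mm above the dish's underside), on the dish's axis.
- cup0 (a point): Centre of the floor of the EMPTY cup, 39.5 mm above the dish's underside. Every cup is about 34 mm across inside and its rim stands 4.5 mm above its floor.
- cup1 (a point): Centre of the floor of cup1, which holds choc1.
- cup2 (a point): Centre of the floor of cup2, which holds choc2.
- foil_egg: Bystander: foil-wrapped egg, 38 mm across, 40 mm tall, standing on the table between dish and pedestal. Origin: centre of its underside.
- scissors: Bystander: scissors about 160 mm long, 10 mm high, lying flat on the table on the robot's left. Origin: near the pivot, on the underside.
- spatula: Bystander: spatula lying flat on the table on the robot's right, low. Origin: on its underside, near the middle.
- nozzle: Bystander: conical steel piping nozzle, 26 mm across, 36 mm tall, standing near the foil egg. Origin: centre of its underside.
Not all that is in view belongs to the job. Leave any purple or red look-alike of the choc2 alone.

How it is judged:
By the outcome, as a careful person would: the job done as asked, in the order asked, and still so for the second after the job is handed in, while the arm keeps its last pose, push and grip.
It also fails if it takes over 70 s, if anything falls off the work surface, if the arm or the gripper's body presses on something with over 40 N, if the wrist force passes 120 N, or if a joint passes its speed limit or range.

## Working session

There is one attempt and no reset: what is moved stays moved. The work goes in short steps, Python scripts to look and compute and a tool call to move; the robot and the scene stay as the last step left them, time stands still between calls to the robot, and variables do not carry over. Pictures are saved under pics/ and viewed, at most 10 in all, crops included, and the job is handed in when it is done.

Besides the shell and the picture viewer there is one more tool, called after ">>>" by a JSON object that holds its "method" and its "body". step_arm: Moves the arm, as the interface text tells. Its arguments: {"type":"object","properties":{"moves":{"type":"array","items":{"type":"array","items":{"type":"number"}}},"grip_force":{"type":"number"}},"required":["moves"]}

```bash
ls; mkdir -p pics; python3 - <<'E'
from bench import r
import cv2,numpy as np
o=r.get_obs();print({k:np.round(v,3) for k,v in o.items()})
for n in("scene","top"):
    f=r.grab_frame(n);np.savez(f"pics/{n}0.npz",**f);cv2.imwrite(f"pics/{n}0.png",f["image"][:,:,::-1])
    print(n,f["mtx"],f["rvec"],f["tvec"])
a=[cv2.imread(f"pics/{n}0.png") for n in("scene","top")]
E
```

```text
pics
{'clock': np.float64(0.0), 'joints': array([ 1.098,  0.478,  0.022,  1.556, -0.012,  1.109, -0.083]), 'qvel': array([ 0.001, -0.   ,  0.   , -0.001, -0.   ,  0.   , -0.002]), 'tau': array([-0.0000e+00, -5.9646e+01,  1.6080e+00, -2.8120e+01,  1.2000e-02,
        9.0000e-03,  0.0000e+00]), 'tcp_pos': array([ 0.241, -0.63 ,  0.209]), 'orientation': array([-3.088e+00, -5.700e-01,  1.000e-03]), 'contact_force': array([-0.288,  0.334, -0.063]), 'moment': array([0.039, 0.004, 0.055]), 'gripper_force': np.float64(0.0), 'grip_width': np.float64(0.085)}
scene [[529.34802364   0.         276.71493035]
 [  0.         529.34802364 215.23170838]
 [  0.           0.           1.        ]] [ 0.97274053  2.29372479 -1.22002105] [ 0.35507281 -0.10984688  1.44003701]
top [[389.16469132   0.         277.7678155 ]
 [  0.         389.16469132 211.07957374]
 [  0.           0.           1.        ]] [ 2.0205009  -2.1811644   0.25214546] [0.03232148 0.53819201 0.9702447 ]
```

View pics/top0.png

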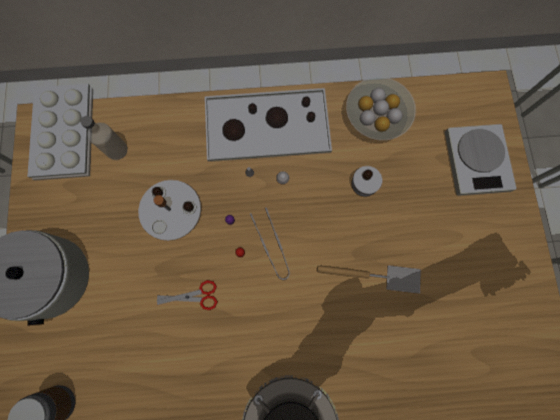

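View pics/scene0.png

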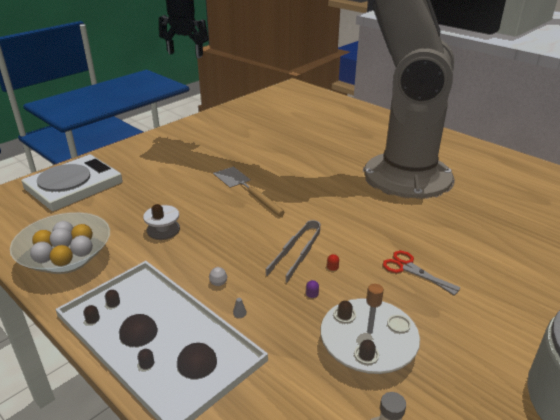

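The top view shows the dish at about (170,210), with the empty cup at (159,227) and filled cups at (157,192) and (188,207). The tongs have their bow at (284,278) and jaws at (252,216) and (267,210). The pedestal is at (367,181), the egg at (283,177) and the nozzle at (250,172).

Things that could be taken for choc0: dish chocolates (157,192) and (188,207), tray chocolates (252,108), (306,101) and (311,117), purple (230,219), red (240,252), and the one on the pedestal (367,175). I choose the pedestal one and check it in a close crop.

```bash
cat > h.py <<'E'
import cv2,numpy as np
def load(n): return dict(np.load(f"pics/{n}.npz"))
def pts(f):
    """world xyz map from depth"""
    R=cv2.Rodrigues(f["rvec"])[0];d=f["depth"].astype(float)
    v,u=np.mgrid[:d.shape[0],:d.shape[1]];K=f["mtx"]
    c=np.stack([(u-K[0,2])/K[0,0]*d,(v-K[1,2])/K[1,1]*d,d],-1)
    return (c-f["tvec"])@R
def ray(f,u,v,z):
    R=cv2.Rodrigues(f["rvec"])[0];K=f["mtx"]
    d=R.T@np.array([(u-K[0,2])/K[0,0],(v-K[1,2])/K[1,1],1]);o=-R.T@f["tvec"]
    return o+d*(z-o[2])/d[2]
def proj(f,p):
    return cv2.projectPoints(np.array(p,float).reshape(-1,3),f["rvec"],f["tvec"],f["mtx"],None)[0].reshape(-1,2)
def crop(f,x,y,w,h,s,out):
    cv2.imwrite(out,cv2.resize(f["image"][y:y+h,x:x+w,::-1],None,fx=s,fy=s,interpolation=cv2.INTER_CUBIC))
E
python3 - <<'E'
from h import *
t=load("top0");P=pts(t);np.set_printoptions(precision=4,suppress=True)
for n,u,v in[("ped",367,188),("choc0",367,175),("dishplate",180,225),("knob",159,201),("bow",284,278),("jawL",252,216),("jawR",267,210),("egg",283,177),("noz",250,172),("purple",230,219),("red",240,252),("table",330,230),("scis",190,297)]: print(n,P[v,u])
s=load("scene0");Q=pts(s)
for n,u,v in[("choc0",157,210),("knobtop",375,289),("purple",313,287)]: print("s",n,Q[v,u])
a=[(t,120,160,200,150),(t,325,150,80,60)]
im1=cv2.resize(t["image"][160:300,130:310,::-1],None,fx=4.4,fy=4.2857,interpolation=cv2.INTER_CUBIC)
cv2.imwrite("pics/c1.png",im1[:600,:792])
A=cv2.resize(t["image"][155:205,340:395,::-1],(400,364),interpolation=cv2.INTER_CUBIC);B=cv2.resize(s["image"][190:245,130:190,::-1],(397,364),interpolation=cv2.INTER_CUBIC)
cv2.imwrite("pics/c2.png",np.hstack([A,B]))
E
```

```text
ped [ 0.589  -0.2574  0.046 ]
choc0 [ 0.6186 -0.256   0.0696]
dishplate [0.5268 0.2568 0.0369]
knob [0.5701 0.2838 0.1351]
bow [ 0.3667 -0.0125  0.001 ]
jawL [ 0.5454  0.0634 -0.0011]
jawR [0.5592 0.0201 0.0001]
egg [ 0.6408 -0.0312  0.0375]
noz [0.668  0.0601 0.0215]
purple [0.5351 0.1224 0.0274]
red [0.4428 0.1001 0.0268]
table [ 0.489  -0.1513 -0.0023]
scis [0.3358 0.2424 0.001 ]
s choc0 [ 0.6301 -0.2532  0.0688]
s knobtop [0.5764 0.2851 0.1371]
s purple [0.5462 0.1323 0.0273]
```

View pics/c1.png

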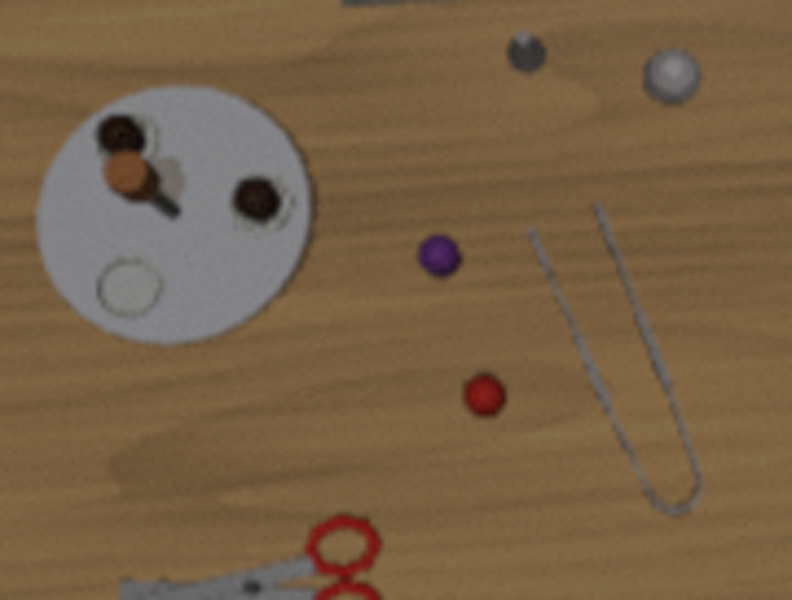

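View pics/c2.png

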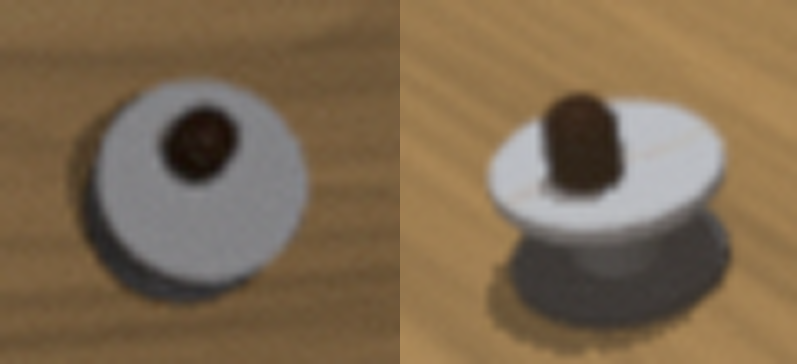

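The crops confirm it: the dark domed bullet stands on the stone top, its centre at (367.2,174.4) in the top image. In the larger crop, the tongs' jaw ends are at (530,232) and (598,206) and the bow at (676,512). Now for the metric positions.

```bash
python3 - <<'E'
from h import *
from bench import r
np.set_printoptions(precision=4,suppress=True)
t=load("top0");s=load("scene0");print("tcp_to_grasp",r.tcp_to_grasp)
for f in(t,s): print("cam",-cv2.Rodrigues(f["rvec"])[0].T@f["tvec"])
c1=lambda x,y,z:ray(t,130+(x+.5)/4.4-.5,160+(y+.5)/4.2857-.5,z)
a,b,w=c1(530,232,.02),c1(598,206,.02),c1(676,513,.02)
m=(a+b)/2;print("jaws",a,b,"bow",w,"len",np.linalg.norm(m-w),"sep",np.linalg.norm(a-b),"yaw",np.arctan2(*(m-w)[[1,0]]),"org",(m+w)/2)
print("cup0 ray",c1(129,287,.042));print("plate ctr",c1(174,214,.037))
print("knobtop top",c1(127,172,.138),"scene",ray(s,375,288,.138))
print("choc0",ray(t,367.2,174.4,.062)); print("ped",ray(t,340+203.5/7.27-.5,155+180.5/7.28-.5,.045))
# depth clusters
for n,f in(("t",t),("s",s)):
    P=pts(f)
    def cl(c,R,z0,z1):
        k=(np.hypot(P[...,0]-c[0],P[...,1]-c[1])<R)&(P[...,2]>z0)&(P[...,2]<z1);q=P[k]
        return k.sum(),q.mean(0),q.min(0),q.max(0)
    print(n,"choc",cl((.62,-.255),.04,.052,.085));print(n,"ped",cl((.6,-.257),.06,.041,.049))
    print(n,"knob",cl((.573,.285),.03,.1,.15));print(n,"plate",cl((.57,.285),.11,.033,.041))
# scene choc0 base: silhouette centre and dome
print("scene choc mid",ray(s,130+183.5/6.617-.5,190+140.5/6.618-.5,.060))
E
```

```text
tcp_to_grasp 0.0187
cam [0.3031 0.0081 1.0678]
cam [1.1482 0.6185 0.7148]
jaws [0.5474 0.0673 0.02  ] [0.5613 0.0235 0.02  ] bow [ 0.3623 -0.0099  0.02  ] len 0.19985634975835823 sep 0.045916608404427996 yaw 0.2803636889227201 org [0.4583 0.0177 0.02  ]
cup0 ray [0.5257 0.312  0.042 ]
plate ctr [0.572  0.2854 0.037 ]
knobtop top [0.5726 0.2843 0.138 ] scene [0.5753 0.2843 0.138 ]
choc0 [ 0.6226 -0.2587  0.062 ]
ped [ 0.6139 -0.2622  0.045 ]
t choc (np.int64(82), array([ 0.6209, -0.2571,  0.0676]), array([ 0.6112, -0.2711,  0.0526]), array([ 0.6353, -0.2463,  0.0769]))
t ped (np.int64(486), array([ 0.6102, -0.2605,  0.0437]), array([ 0.5744, -0.3003,  0.041 ]), array([ 0.6518, -0.2222,  0.0487]))
t knob (np.int64(121), array([0.5703, 0.2842, 0.1314]), array([0.56  , 0.2733, 0.1067]), array([0.5831, 0.2997, 0.1404]))
t plate (np.int64(2377), array([0.5679, 0.2861, 0.0369]), array([0.4882, 0.2023, 0.033 ]), array([0.6569, 0.3711, 0.041 ]))
s choc (np.int64(131), array([ 0.6296, -0.2554,  0.0659]), array([ 0.6143, -0.2667,  0.052 ]), array([ 0.6392, -0.2452,  0.0777]))
s ped (np.int64(453), array([ 0.6193, -0.2558,  0.0453]), array([ 0.5768, -0.3043,  0.0411]), array([ 0.6584, -0.2234,  0.049 ]))
s knob (np.int64(343), array([0.5809, 0.2878, 0.1281]), array([0.563 , 0.2718, 0.1069]), array([0.5905, 0.2991, 0.1409]))
s plate (np.int64(4591), array([0.5839, 0.2933, 0.0381]), array([0.4918, 0.2003, 0.0331]), array([0.6612, 0.3696, 0.041 ]))
scene choc mid [ 0.6245 -0.2622  0.06  ]
```

```bash
cat >> h.py <<'E'
from scipy.spatial.transform import Rotation as Ro
def plan(o,p,yaw):
    """shift (mm) and turn in tool axes from state o to TCP p, tool pointing down, tool x at yaw"""
    R=Ro.from_rotvec(o["orientation"]);T=Ro.from_euler("z",yaw)*Ro.from_euler("x",np.pi)
    print("shift",np.round(R.inv().apply(np.array(p)-o["tcp_pos"])*1e3,1),"turn",np.round((R.inv()*T).as_rotvec(),3))
def st(o):
    R=Ro.from_rotvec(o["orientation"]).as_matrix();print("tcp",np.round(o["tcp_pos"],4),"yaw",round(np.arctan2(R[1,0],R[0,0]),4),"z",np.round(R[:,2],3),"F",np.round(o["contact_force"],1),"g",round(float(o["grip_width"])*1e3,1),round(float(o["gripper_force"]),1),"t",round(float(o["clock"]),2))
E
python3 - <<'E'
from h import *
from bench import r
o=r.get_obs();st(o);plan(o,[.458,.018,.16],.28)
E
```

```text
tcp [ 0.2406 -0.6301  0.2089] yaw 0.3648 z [-0.001  0.001 -1.   ] F [0.3 0.  0.3] g 85.6 0.0 t 0.1
shift [ 434.3 -527.8   49.7] turn [-0.002  0.     0.085]
```

>>> {"method": "step_arm", "body": {"moves": [[217,-264,25,0,0,0.04,85],[217,-264,25,0,0,0.04,85],[217,-264,25,0,0,0.04,85],[217,-264,25,0,0,0.04,85],[217,-264,25,0,0,0.04,85],[217,-264,25,0,0,0.04,85],[217,-264,25,0,0,0.04,85],[217,-264,25,0,0,0.04,85]]}}

```text
clock: 0.9
tcp_pos: [0.351, -0.3006, 0.1843]
orientation: [-3.095, -0.521, 0.0]
contact_force: [0.9, -0.4, -0.1]
grip_width: 0.0848
gripper_force: 0.0
```

```bash
python3 - <<'E'
from h import *
from bench import r
o=r.get_obs();st(o);plan(o,[.458,.018,.16],.28)
E
```

```text
tcp [ 0.351  -0.3006  0.1843] yaw 0.3336 z [-0.001  0.003 -1.   ] F [ 0.9 -0.4 -0.1] g 84.8 0.0 t 0.9
shift [ 205.4 -266.    25. ] turn [-0.003 -0.     0.054]
```

>>> {"method": "step_arm", "body": {"moves": [[206,-266,25,0,0,0.05,85],[206,-266,25,0,0,0.05,85],[206,-266,25,0,0,0.05,85],[206,-266,25,0,0,0.05,85],[206,-266,25,0,0,0.05,85],[206,-266,25,0,0,0.05,85],[206,-266,25,0,0,0.05,85],[206,-266,25,0,0,0.05,85]]}}

```text
clock: 1.7
tcp_pos: [0.4612, 0.0164, 0.1598]
orientation: [-3.108, -0.442, -0.002]
contact_force: [-0.1, -1.1, -0.5]
grip_width: 0.0851
gripper_force: 0.0
```

```bash
python3 - <<'E'
from h import *
from bench import r
o=r.get_obs();st(o);plan(o,[.458,.018,.16],.28)
f=r.grab_frame("wrist");np.savez("pics/w1.npz",**f);print(f["mtx"],"cam",-cv2.Rodrigues(f["rvec"])[0].T@f["tvec"])
crop(f,0,0,560,420,1.4,"pics/w1.png")
E
```

```text
tcp [0.4612 0.0164 0.1598] yaw 0.2825 z [ 0.001  0.003 -1.   ] F [-0.1 -1.1 -0.5] g 85.1 0.0 t 1.7
shift [-2.6 -2.4 -0.2] turn [-0.002 -0.002  0.002]
[[325.1922621    0.         278.14012974]
 [  0.         325.1922621  204.94840461]
 [  0.           0.           1.        ]] cam [0.54110588 0.04002475 0.32429319]
```

View pics/w1.png

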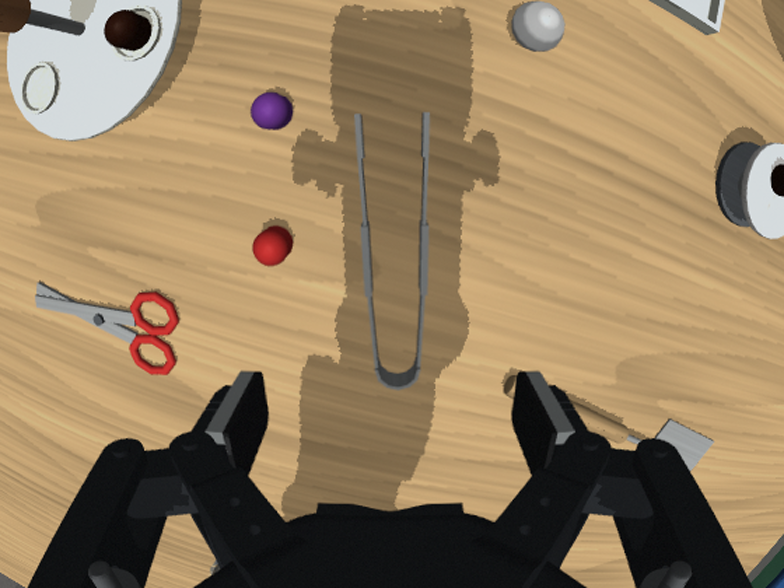

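The wrist view (scale 1.4) shows the tongs under the gripper: jaw ends at (359,114) and (426,113), bow at (398,387), and grip plates at y 225–295. The bystanders are clear of the fingers.

```bash
cat >> h.py <<'E'
def wray(f,u,v,z):
    R=cv2.Rodrigues(f["rvec"])[0]
    n=cv2.fisheye.undistortPoints(np.array([[[u,v]]],float),f["mtx"],np.zeros(4))[0,0]
    d=R.T@np.array([n[0],n[1],1]);o=-R.T@f["tvec"];return o+d*(z-o[2])/d[2]
E
python3 - <<'E'
from h import *
from bench import r
np.set_printoptions(precision=4,suppress=True)
f=load("w1");g=lambda x,y,z:wray(f,(x+.5)/1.4-.5,(y+.5)/1.4-.5,z)
a,b,w=g(359,114,.02),g(426,113,.02),g(398,388,.0)
w2=g(398,368,.02)
m=(a+b)/2;print(a,b,w,w2,"sep",np.linalg.norm(a-b),"len",np.linalg.norm((m-w)[:2]),np.linalg.norm((m-w2)[:2]))
pl=[g(x,y,.022) for x,y in((362,225),(369,296),(428,225),(426,296))];print("plates",np.array(pl),"mid",np.mean(pl,0))
d=(m-w)[:2];yaw=np.arctan2(d[1],d[0]);print("yaw",yaw,"org",m[:2]-.101*d/np.linalg.norm(d),(m+w)[:2]/2)
o=r.get_obs();st(o)
E
```

```text
[0.5521 0.0647 0.02  ] [0.565  0.0227 0.02  ] [ 0.3539 -0.0206  0.    ] [ 0.3825 -0.0118  0.02  ] sep 0.04385826531620969 len 0.21455268788987808 0.18459272205567365
plates [[ 0.4808  0.0426  0.022 ]
 [ 0.4331  0.0246  0.022 ]
 [ 0.4932 -0.0002  0.022 ]
 [ 0.4443 -0.0141  0.022 ]] mid [0.4629 0.0132 0.022 ]
yaw 0.3044783465885909 org [0.4622 0.0134] [0.4562 0.0115]
tcp [0.4602 0.0133 0.1596] yaw 0.2793 z [-0.     0.001 -1.   ] F [-1.4 -1.7  0.8] g 85.0 0.0 t 1.75
```

```bash
python3 - <<'E'
from h import *
from bench import r
o=r.get_obs();plan(o,[.461,.0145,.008],.30)
E
```

```text
shift [  1.1  -0.8 151.6] turn [-0.001  0.    -0.021]
```

>>> {"method": "step_arm", "body": {"moves": [[1,-1,50,0,0,-0.02,60],[1,-1,100,0,0,-0.02,60],[1,-1,130,0,0,-0.02,60],[1,-1,140,0,0,-0.02,60],[1,-1,140,0,0,-0.02,60]]}}

```text
clock: 2.25
tcp_pos: [0.4594, 0.011, 0.0189]
orientation: [3.107, 0.459, -0.005]
contact_force: [0.6, -0.6, 1.0]
grip_width: 0.0599
gripper_force: 0.0
```

```bash
python3 - <<'E'
from h import *
from bench import r
np.set_printoptions(precision=4,suppress=True)
o=r.get_obs();st(o)
f=r.grab_frame("wrist");np.savez("pics/w2.npz",**f);crop(f,100,20,360,270,2.2,"pics/w2.png")
o=r.get_obs();st(o);plan(o,[.461,.0145,.002],.30)
E
```

```text
tcp [0.4594 0.011  0.0189] yaw 0.2931 z [-0.003 -0.001 -1.   ] F [ 0.6 -0.6  1. ] g 59.9 0.0 t 2.25
tcp [0.4606 0.0115 0.0202] yaw 0.2935 z [-0.    -0.001 -1.   ] F [ 0.6 -0.2  1. ] g 60.0 0.0 t 2.3
shift [ 1.2 -2.8 18.2] turn [ 0.     0.    -0.007]
```

View pics/w2.png

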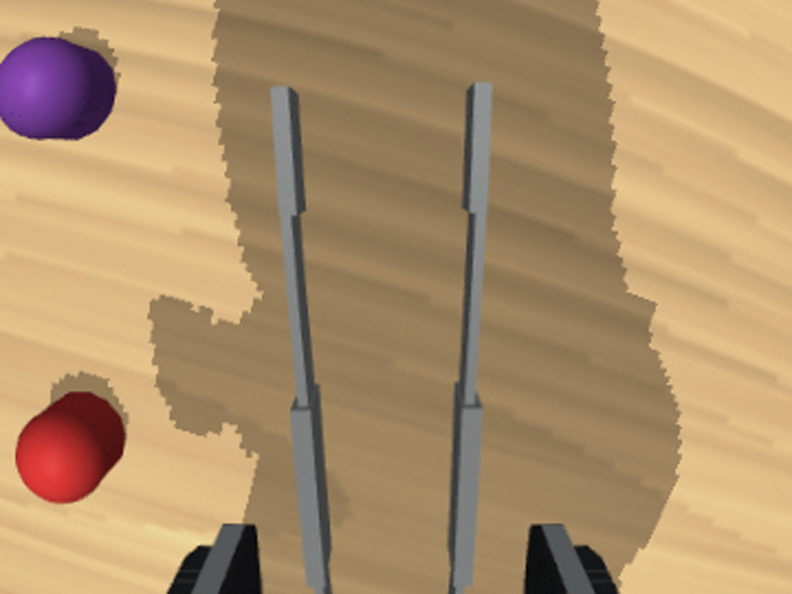

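The close wrist view shows both fingers, with inner tips at (258,525) and (528,525), straddling the plates. The plates' front ends are at about (305,405) and (470,405), and their rear ends at about (320,590) and (458,587). I check the fore-aft offset.

```bash
python3 - <<'E'
from h import *
from bench import r
np.set_printoptions(precision=4,suppress=True)
f=load("w2");o=r.get_obs();g=lambda x,y,z:wray(f,100+(x+.5)/2.2-.5,20+(y+.5)/2.2-.5,z)
R=Ro.from_rotvec(o["orientation"])
for n,x,y,z in(("Lf",292,405,.022),("Lr",308,588,.022),("Rf",481,405,.022),("Rr",472,585,.022),("jL",271,87,.02),("jR",492,84,.02),("fingL",258,525,.024),("fingR",528,525,.024)):
    p=g(x,y,z);print(n,p,R.inv().apply(p-o["tcp_pos"])*1e3)
E
```

```text
Lf [0.4809 0.0434 0.022 ] [ 28.5886 -24.6831  -1.8096]
Lr [0.4318 0.0272 0.022 ] [-23.1241 -23.3684  -1.7919]
Rf [0.4939 0.0001 0.022 ] [28.5075 20.4882 -1.789 ]
Rr [ 0.4453 -0.0145  0.022 ] [-22.2063  20.5002  -1.7723]
jL [0.5514 0.0679 0.02  ] [103.1373 -27.7431   0.1643]
jR [0.566  0.0207 0.02  ] [103.5254  21.7003   0.1867]
fingL [0.4477 0.0441 0.024 ] [ -2.931  -34.9246  -3.8039]
fingR [ 0.4675 -0.0217  0.024 ] [-3.0631 33.7899 -3.7725]
```

>>> {"method": "step_arm", "body": {"moves": [[2,-2,10,0,0,-0.01,60],[2,-2,16,0,0,-0.01,55],[2,-2,18,0,0,-0.01,50],[2,-2,18,0,0,-0.01,50]]}}

```text
clock: 2.7
tcp_pos: [0.4617, 0.015, 0.0018]
orientation: [3.105, 0.477, -0.0]
contact_force: [-0.1, -0.5, -0.4]
grip_width: 0.0499
gripper_force: 0.0
```

```bash
python3 - <<'E'
from h import *
from bench import r
st(r.get_obs())
E
```

```text
tcp [0.4617 0.015  0.0018] yaw 0.3049 z [-0. -0. -1.] F [-0.1 -0.5 -0.4] g 49.9 0.0 t 2.7
```

>>> {"method": "step_arm", "body": {"moves": [[0,0,2,0,0,0,50],[0,0,3,0,0,0,50],[0,0,3,0,0,0,50]]}}

```text
clock: 3.0
tcp_pos: [0.4617, 0.015, -0.0012]
orientation: [3.105, 0.477, -0.0]
contact_force: [-0.9, -0.0, -0.8]
grip_width: 0.0502
gripper_force: 0.0
```

>>> {"method": "step_arm", "body": {"moves": [[0,0,1,0,0,0,50],[0,0,2,0,0,0,50],[0,0,2,0,0,0,50]]}}

```text
clock: 3.3
tcp_pos: [0.4617, 0.015, -0.0033]
orientation: [3.105, 0.477, -0.0]
contact_force: [-0.1, -0.1, -0.2]
grip_width: 0.0499
gripper_force: 0.0
```

Still no contact. Now I close onto the plates lightly.

>>> {"method": "step_arm", "body": {"moves": [[0,0,0,0,0,0,46],[0,0,0,0,0,0,44],[0,0,0,0,0,0,43],[0,0,0,0,0,0,43],[0,0,0,0,0,0,43]], "grip_force": 20}}

```text
clock: 3.8
tcp_pos: [0.4619, 0.0149, -0.003]
orientation: [3.105, 0.477, 0.001]
contact_force: [-0.3, -0.0, 5.2]
grip_width: 0.0431
gripper_force: 5.6
```

>>> {"method": "step_arm", "body": {"moves": [[0,0,-1,0,0,0,43],[0,0,-10,0,0,0,42.5],[0,0,-30,0,0,0,42.5],[0,0,-70,0,0,0,42.5],[0,0,-110,0,0,0,42.5],[0,0,-140,0,0,0,42.5],[0,0,-140,0,0,0,42.5]]}}

```text
clock: 4.5
tcp_pos: [0.4646, 0.0155, 0.1412]
orientation: [3.104, 0.476, 0.013]
contact_force: [0.6, 0.7, -0.8]
grip_width: 0.0426
gripper_force: 4.5
```

```bash
python3 - <<'E'
from h import *
from bench import r
np.set_printoptions(precision=4,suppress=True)
o=r.get_obs();st(o)
f=r.grab_frame("wrist");np.savez("pics/w3.npz",**f);crop(f,100,0,360,270,2.2,"pics/w3.png")
f=r.grab_frame("scene");np.savez("pics/s3.npz",**f)
o=r.get_obs();st(o)
E
```

```text
tcp [0.4646 0.0155 0.1412] yaw 0.3046 z [ 0.008  0.    -1.   ] F [ 0.6  0.7 -0.8] g 42.6 4.5 t 4.5
tcp [0.4619 0.0149 0.1375] yaw 0.3046 z [ 0.002 -0.    -1.   ] F [-0.7  0.2 -1.5] g 42.7 4.5 t 4.6
```

View pics/w3.png

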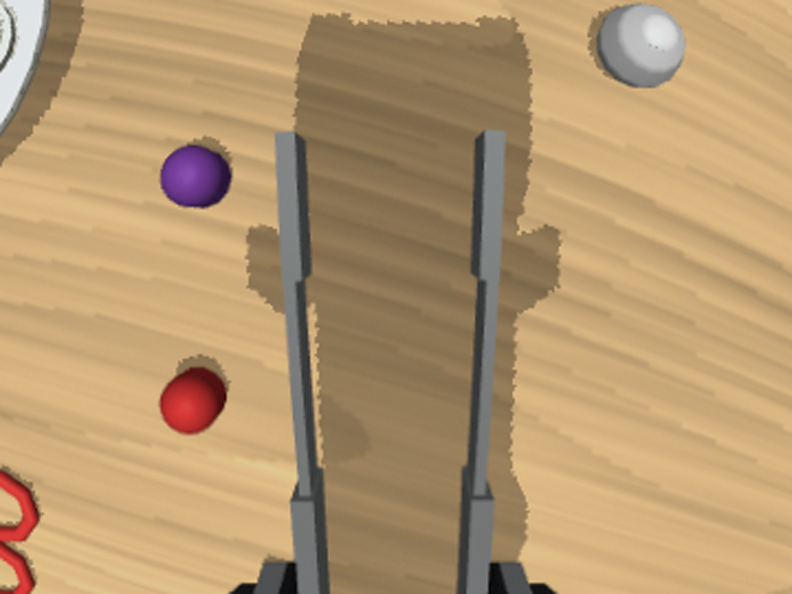

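The tongs are held level with the jaws open, ends at (276,132) and (504,131). I measure the jaw position in the tool frame from depth.

```bash
cat >> h.py <<'E'
def wdepth(f,u,v,o,dx=2):
    R=cv2.Rodrigues(f["rvec"])[0];u0,v0=int(round(u)),int(round(v))
    d=f["depth"][v0-dx:v0+dx+1,u0-1:u0+2];d=np.min(d[d>0])
    n=cv2.fisheye.undistortPoints(np.array([[[u,v]]],float),f["mtx"],np.zeros(4))[0,0]
    p=R.T@(np.array([n[0]*d,n[1]*d,d])-f["tvec"])
    return p,Ro.from_rotvec(o["orientation"]).inv().apply(p-o["tcp_pos"])*1e3
E
python3 - <<'E'
from h import *
from bench import r
np.set_printoptions(precision=4,suppress=True)
o=r.get_obs();f=load("w3");T=Ro.from_rotvec(o["orientation"])
for x,y in((286,145),(288,200),(289,260),(493,145),(490,200),(488,260),(305,530),(482,530)):
    u,v=100+(x+.5)/2.2-.5,(y+.5)/2.2-.5
    print((x,y),wdepth(f,u,v,o,0)[1])
zt=o["tcp_pos"][2]
for dz in(0,.002,.004):   # jaw ends if jaw top (20mm) is dz above TCP
    print(dz,[T.inv().apply(wray(f,100+(x+.5)/2.2-.5,(y+.5)/2.2-.5,zt+dz)-o["tcp_pos"])*1e3 for x,y in((276,132),(504,131),(297,280),(480,280))])
plan(o,[.5375,-.259,.16],0)
E
```

```text
(286, 145) [101.1499 -20.9378 -28.1619]
(288, 200) [ 90.2598 -20.8574 -26.7361]
(289, 260) [ 78.2778 -20.868  -26.7398]
(493, 145) [101.1464  19.0568 -27.3717]
(490, 200) [ 90.1483  18.5606 -27.2323]
(488, 260) [ 78.211   18.3231 -27.277 ]
(305, 530) [ 21.4567 -19.3344 -29.0453]
(482, 530) [ 21.3966  18.7315 -29.0969]
0 [array([107.5895, -27.358 ,   0.1427]), array([107.7238,  25.4842,   0.1798]), array([ 72.1414, -22.8905,   0.0925]), array([72.0385, 20.193 ,  0.1224])]
0.002 [array([107.325 , -27.0416,  -1.8574]), array([107.4578,  25.174 ,  -1.8208]), array([ 72.2974, -22.6271,  -1.907 ]), array([72.1957, 19.9455, -1.8775])]
0.004 [array([107.0606, -26.7252,  -3.8576]), array([107.1918,  24.8638,  -3.8214]), array([ 72.4533, -22.3637,  -3.9066]), array([72.3528, 19.698 , -3.8774])]
shift [-10.  284.  -22.3] turn [ 0.    -0.002  0.305]
```

>>> {"method": "step_arm", "body": {"moves": [[-10,285,-22,0,0,0.305,42.5],[-10,285,-22,0,0,0.305,42.5],[-10,285,-22,0,0,0.305,42.5],[-10,285,-22,0,0,0.305,42.5],[-10,285,-22,0,0,0.305,42.5],[-10,285,-22,0,0,0.305,42.5],[-10,285,-22,0,0,0.305,42.5],[-10,285,-22,0,0,0.305,42.5]]}}

```text
clock: 5.4
tcp_pos: [0.5365, -0.26, 0.1568]
orientation: [-3.14, 0.003, 0.005]
contact_force: [0.2, 0.6, -0.8]
grip_width: 0.0427
gripper_force: 4.5
```

```bash
python3 - <<'E'
from h import *
from bench import r
o=r.get_obs();st(o);plan(o,[.5375,-.260,.115],0)
E
```

```text
tcp [ 0.5365 -0.26    0.1568] yaw -0.0018 z [-0.003  0.002 -1.   ] F [ 0.2  0.6 -0.8] g 42.7 4.5 t 5.4
shift [ 1.1  0.1 41.8] turn [-0.002  0.003 -0.002]
```

>>> {"method": "step_arm", "body": {"moves": [[0,0,30,0,0,0,42.5],[0,0,45,0,0,0,42.5],[0,0,45,0,0,0,42.5],[0,0,45,0,0,0,42.5],[0,0,45,0,0,0,42.5]]}}

```text
clock: 5.9
tcp_pos: [0.5384, -0.2596, 0.1147]
orientation: [3.141, 0.001, 0.002]
contact_force: [0.2, 0.3, -0.2]
grip_width: 0.0421
gripper_force: 4.5
```

```bash
python3 - <<'E'
from h import *
from bench import r
o=r.get_obs();st(o)
f=r.grab_frame("wrist");np.savez("pics/w4.npz",**f);crop(f,160,20,240,200,3,"pics/w4.png")
o=r.get_obs();st(o)
E
```

```text
tcp [ 0.5384 -0.2596  0.1147] yaw 0.0004 z [ 0.001 -0.    -1.   ] F [ 0.2  0.3 -0.2] g 42.1 4.5 t 5.9
tcp [ 0.5385 -0.2599  0.1149] yaw 0.0001 z [ 0.002 -0.001 -1.   ] F [ 0.8 -0.4 -1.3] g 42.5 4.5 t 5.95
```

View pics/w4.png

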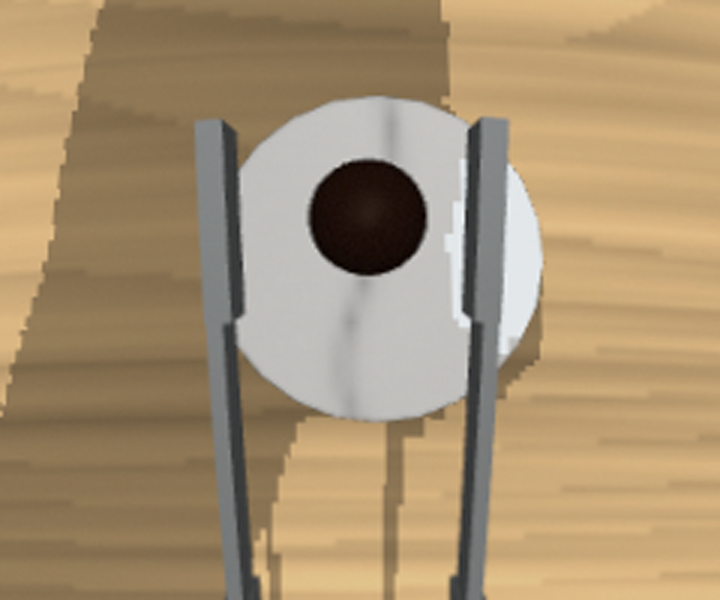

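The close view shows the chocolate at (368,216) on the pedestal. The jaws are above it on both sides, with ends at (195,120) and (507,118) and rear ends at (205,322) and (497,320).

```bash
python3 - <<'E'
from h import *
from bench import r
np.set_printoptions(precision=2,suppress=True)
o=r.get_obs();f=load("w4");T=Ro.from_rotvec(o["orientation"]);zt=o["tcp_pos"][2]
def q(x,y,z): return T.inv().apply(wray(f,160+(x+.5)/3-.5,20+(y+.5)/3-.5,z)-o["tcp_pos"])*1e3
for n,x,y in(("jL end",195,121),("jR end",508,118),("jL back",206,322),("jR back",496,322)): print(n,q(x,y,zt+.023))
print("jL inner",q(224,121,zt+.023),q(481,119,zt+.023))
print("choc .060/.064",q(368,216.5,.060),q(368,216.5,.064),"edges",q(309,216,.063),q(427,216,.063))
print("ped",q(382,259,.045))
d=f["depth"];print("depth plates");
for x,y in((212,200),(490,200),(208,140),(492,140),(238,590),(466,590)):
    print(wdepth(f,160+(x+.5)/3-.5,20+(y+.5)/3-.5,o,0)[1])
E
```

```text
jL end [100.96 -24.12 -22.85]
jR end [101.31  20.43 -22.82]
jL back [ 71.44 -22.98 -22.9 ]
jR back [ 71.37  19.07 -22.87]
jL inner [100.77 -19.93 -22.85] [101.    16.54 -22.82]
choc .060/.064 [88.19  1.48 55.06] [88.1   1.43 51.06] edges [ 88.3  -11.39  52.05] [88.35 14.28 52.07]
ped [78.32  4.98 70.05]
depth plates
[ 89.19 -21.6  -23.98]
[ 89.12  17.8  -23.65]
[ 98.04 -22.22 -23.05]
[ 97.8   17.91 -24.41]
[ 30.07 -19.6  -23.  ]
[ 30.01  15.83 -22.93]
```

>>> {"method": "step_arm", "body": {"moves": [[2,3,0,0,0,0,42.5],[2,3,20,0,0,0,42.5],[2,3,40,0,0,0,42.5],[2,3,55,0,0,0,42.5],[2,3,65,0,0,0,42.5],[2,3,67,0,0,0,42.5],[2,3,67,0,0,0,42.5]]}}

```text
clock: 6.65
tcp_pos: [0.5399, -0.263, 0.0469]
orientation: [3.142, -0.0, 0.0]
contact_force: [1.0, 0.1, -1.1]
grip_width: 0.0429
gripper_force: 4.5
```

```bash
python3 - <<'E'
from h import *
from bench import r
np.set_printoptions(precision=2,suppress=True)
o=r.get_obs();st(o)
f=r.grab_frame("wrist");np.savez("pics/w5.npz",**f);crop(f,160,20,240,200,3,"pics/w5.png")
E
```

```text
tcp [ 0.54 -0.26  0.05] yaw -0.0003 z [ 0. -0. -1.] F [ 1.   0.1 -1.1] g 42.9 4.5 t 6.65
```

View pics/w5.png

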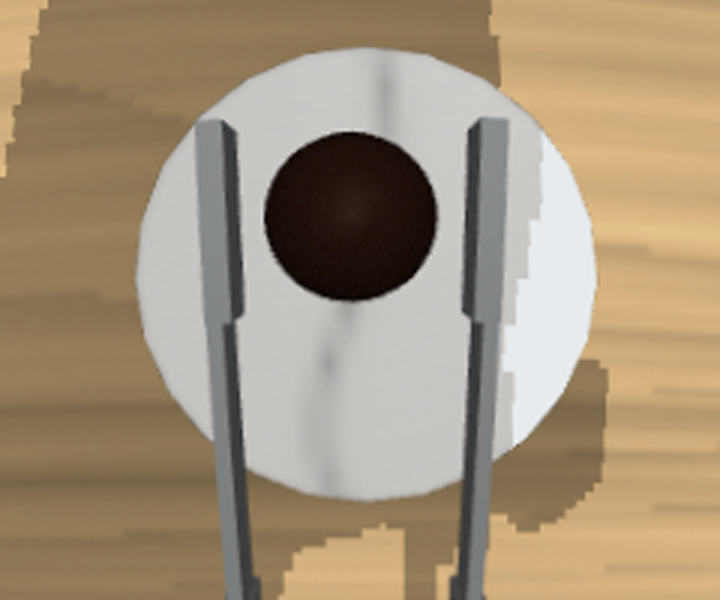

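The jaws are centred around the chocolate, at (352,216) between inner faces at (235) and (470), so I close.

>>> {"method": "step_arm", "body": {"moves": [[0,0,0,0,0,0,41],[0,0,0,0,0,0,39.5],[0,0,0,0,0,0,38.5],[0,0,0,0,0,0,37],[0,0,0,0,0,0,35],[0,0,0,0,0,0,35],[0,0,0,0,0,0,35]], "grip_force": 22}}

```text
clock: 7.4
tcp_pos: [0.5398, -0.2629, 0.0468]
orientation: [3.142, -0.0, 0.0]
contact_force: [0.1, 0.6, -1.5]
grip_width: 0.0358
gripper_force: 22.0
```

>>> {"method": "step_arm", "body": {"moves": [[0,0,-4,0,0,0,35],[0,0,-15,0,0,0,35],[0,0,-40,0,0,0,35],[0,0,-75,0,0,0,35],[0,0,-105,0,0,0,35],[0,0,-115,0,0,0,35],[0,0,-115,0,0,0,35]]}}

```text
clock: 8.1
tcp_pos: [0.5409, -0.2633, 0.164]
orientation: [3.14, -0.001, 0.006]
contact_force: [0.4, -0.4, -1.2]
grip_width: 0.0359
gripper_force: 22.2
```

```bash
python3 - <<'E'
from h import *
from bench import r
np.set_printoptions(precision=2,suppress=True)
o=r.get_obs();st(o)
f=r.grab_frame("wrist");np.savez("pics/w6.npz",**f)
A=cv2.resize(f["image"][20:140,200:360,::-1],None,fx=2.5,fy=2.5)
s=r.grab_frame("scene");np.savez("pics/s6.npz",**s)
u,v=proj(s,o["tcp_pos"]+[.07,0,.01])[0];print(u,v);u,v=int(u),int(v)
B=cv2.resize(s["image"][v-40:v+40,u-53:u+53,::-1],(400,300))
cv2.imwrite("pics/w6.png",np.hstack([A[:300],B]))
plan(o,[.451,.355,.18],-.5)
E
```

```text
tcp [ 0.54 -0.26  0.16] yaw -0.0003 z [ 0. -0. -1.] F [ 0.4 -0.4 -1.2] g 35.9 22.2 t 8.1
155.41383679172165 163.54237449119066
shift [ -90.  -618.3  -17.4] turn [ 0.  -0.   0.5]
```

View pics/w6.png

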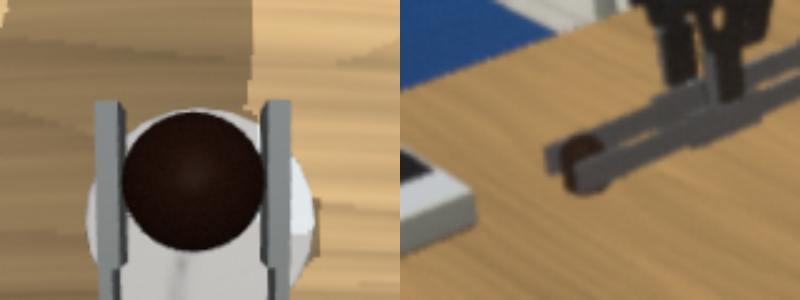

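The chocolate is held upright between the jaws, centred at (193,181) in the left crop. That uses up my ten viewings, so from here I work by numbers. Next I find the chocolate in the tool frame and the cup-centre target.

```bash
python3 - <<'E'
from h import *
from bench import r
np.set_printoptions(precision=4,suppress=True)
o=r.get_obs();f=load("w6");zt=.164;tp=np.array([.5409,-.2633,.164]);T=Ro.from_euler("x",np.pi)
for z in(.014,.018): print(T.inv().apply(wray(f,200+(193.5)/2.5-.5,20+(181.5)/2.5-.5,zt+z)-tp)*1e3)
# cup0 refine from dish: knob + plate, fit plate circle in top frame
t=load("top0");im=t["image"].astype(int);P=pts(t)
k=((P[...,2]>.028)&(P[...,2]<.047)&(np.hypot(P[...,0]-.572,P[...,1]-.285)<.11)).astype(np.uint8)
c=max(cv2.findContours(k,0,1)[0],key=cv2.contourArea);e=cv2.fitEllipse(c);print(e, ray(t,*e[0],.037))
s=load("scene0");Q=pts(s)
k=((Q[...,2]>.028)&(Q[...,2]<.047)&(np.hypot(Q[...,0]-.575,Q[...,1]-.285)<.11)).astype(np.uint8)
c=max(cv2.findContours(cv2.morphologyEx(k,3,np.ones((5,5))),0,1)[0],key=cv2.contourArea);e=cv2.fitEllipse(cv2.convexHull(c));print(e, ray(s,*e[0],.037))
# cup0 from scene0 pixel (399,324), rim ~ .043
print("cup0 scene",ray(s,399,324.5,.043))
E
```

```text
[ 86.4893  -1.5536 -14.    ]
[ 86.3883  -1.546  -18.    ]
((168.85177612304688, 210.17327880859375), (58.28067398071289, 62.50106430053711), 59.14493942260742) [0.5703 0.2863 0.037 ]
((369.4921569824219, 335.9476318359375), (73.55252838134766, 100.60539245605469), 102.65961456298828) [0.5821 0.2902 0.037 ]
cup0 scene [0.5297 0.3143 0.043 ]
```

```bash
python3 - <<'E'
from h import *
from bench import r
plan(r.get_obs(),[.40,.383,.17],-.5)
E
```

```text
shift [-139.1 -645.6   -8.6] turn [-0.     0.001  0.5  ]
```

>>> {"method": "step_arm", "body": {"moves": [[-20,-80,-8,0,0,0.05,35],[-65,-320,-8,0,0,0.25,35],[-65,-320,-8,0,0,0.25,35],[-65,-320,-8,0,0,0.25,35],[-65,-320,-8,0,0,0.25,35],[-65,-320,-8,0,0,0.25,35],[-65,-320,-8,0,0,0.25,35],[-65,-320,-8,0,0,0.25,35]]}}

```text
clock: 9.0
tcp_pos: [0.4727, 0.0618, 0.1685]
orientation: [-3.118, 0.38, 0.005]
contact_force: [0.5, 0.1, -0.5]
grip_width: 0.0361
gripper_force: 22.2
```

```bash
python3 - <<'E'
from h import *
from bench import r
o=r.get_obs();st(o);plan(o,[.40,.383,.17],-.5)
E
```

```text
tcp [0.4727 0.0618 0.1685] yaw -0.2423 z [-0.003  0.001 -1.   ] F [ 0.5  0.1 -0.5] g 36.1 22.2 t 9.0
shift [-147.7 -294.3   -0.9] turn [-0.     0.003  0.258]
```

>>> {"method": "step_arm", "body": {"moves": [[-148,-294,0,0,0,0.255,35],[-148,-294,0,0,0,0.255,35],[-148,-294,0,0,0,0.255,35],[-148,-294,0,0,0,0.255,35],[-148,-294,0,0,0,0.255,35],[-148,-294,0,0,0,0.255,35],[-148,-294,0,0,0,0.255,35],[-148,-294,0,0,0,0.255,35]]}}

```text
clock: 9.8
tcp_pos: [0.4041, 0.3782, 0.1679]
orientation: [3.038, -0.786, -0.001]
contact_force: [1.7, -0.4, -1.5]
grip_width: 0.0361
gripper_force: 22.3
```

>>> {"method": "step_arm", "body": {"moves": [[0,0,0,0,0,0,35],[0,0,0,0,0,0,35],[0,0,0,0,0,0,35]]}}

```text
clock: 10.1
tcp_pos: [0.4049, 0.3764, 0.1688]
orientation: [3.039, -0.788, -0.001]
contact_force: [0.1, -1.1, -0.5]
grip_width: 0.0358
gripper_force: 22.3
```

```bash
cat >> h.py <<'E'
def wproj(f,p):
    return cv2.fisheye.projectPoints(np.array(p,float).reshape(1,-1,3),np.array(f["rvec"],float),np.array(f["tvec"],float),f["mtx"],np.zeros(4))[0].reshape(-1,2)
def topdown(f,c,half,z,ppm=4):
    """orthorectified view of plane z (world), ppm px/mm; returns grey image, rows=+x up.. index [ix,iy]"""
    g=np.arange(-half,half,1e-3/ppm);X,Y=np.meshgrid(c[0]+g,c[1]+g,indexing="ij")
    uv=wproj(f,np.stack([X,Y,0*X+z],-1)).reshape(X.shape+(2,)).astype(np.float32)
    return cv2.remap(f["image"],uv[...,0],uv[...,1],cv2.INTER_LINEAR),g
E
python3 - <<'E'
from h import *
from bench import r
np.set_printoptions(precision=4,suppress=True)
o=r.get_obs();st(o);f=r.grab_frame("wrist");np.savez("pics/w7.npz",**f)
print("proj cup0,dish,knob",wproj(f,[[.5275,.313,.042],[.573,.285,.038],[.573,.285,.138]]))
# plate circle: orthorectify at plate height, score circle edges
im,g=topdown(f,(.573,.285),.11,.037);cv2.imwrite("pics/td7.png",im)
G=cv2.GaussianBlur(cv2.cvtColor(im,cv2.COLOR_RGB2GRAY),(0,0),3).astype(np.float32)
th=np.linspace(0,2*np.pi,240)
def fit(G,g,c,R,span,sgn=1):
    best=[]
    for dx in np.arange(-span,span+.1,.5):
        for dy in np.arange(-span,span+.1,.5):
            v=[]
            for k in(-1.5,1.5):
                x=(c[0]+dx+(R+k)*np.cos(th)-g[0]*1e3)*4;y=(c[1]+dy+(R+k)*np.sin(th)-g[0]*1e3)*4
                v.append(cv2.remap(G,y.astype(np.float32)[None],x.astype(np.float32)[None],1)[0])
            best.append((sgn*np.mean(np.clip(sgn*(v[0]-v[1]),-30,30)) if sgn else np.median(np.abs(v[0]-v[1])),dx,dy))
    return sorted(best)[-3:]
for R in(84,85,86): print("plate off mm",R,fit(G,g,(0,0),R,10))
im,g=topdown(f,(.5275,.313),.03,.044);G=cv2.GaussianBlur(cv2.cvtColor(im,cv2.COLOR_RGB2GRAY),(0,0),2).astype(np.float32)
for R in(17,18,19): print("cup",R,fit(G,g,(0,0),R,7,0),fit(G,g,(0,0),R,7,1))
E
```

```text
tcp [0.4049 0.3764 0.1688] yaw -0.5074 z [-0.001 -0.002 -1.   ] F [ 0.1 -1.1 -0.5] g 35.8 22.3 t 10.1
proj cup0,dish,knob [[274.5391  38.1442]
 [277.1837 -15.5405]
 [277.1361 -66.0645]]
plate off mm 84 [(np.float32(12.222013), np.float64(5.0), np.float64(-0.5)), (np.float32(12.421338), np.float64(5.0), np.float64(-1.5)), (np.float32(12.493058), np.float64(5.0), np.float64(-1.0))]
plate off mm 85 [(np.float32(12.256425), np.float64(5.5), np.float64(-2.0)), (np.float32(12.356059), np.float64(6.0), np.float64(-1.0)), (np.float32(12.42441), np.float64(6.0), np.float64(-1.5))]
plate off mm 86 [(np.float32(11.99502), np.float64(7.0), np.float64(-2.5)), (np.float32(12.07183), np.float64(7.5), np.float64(-2.0)), (np.float32(12.199206), np.float64(7.0), np.float64(-2.0))]
cup 17 [(np.float32(45.828125), np.float64(1.0), np.float64(-2.5)), (np.float32(48.05127), np.float64(2.0), np.float64(0.5)), (np.float32(49.590332), np.float64(2.5), np.float64(0.0))] [(np.float32(3.1650147), np.float64(-7.0), np.float64(6.5)), (np.float32(3.4762003), np.float64(-7.0), np.float64(7.0)), (np.float32(3.675289), np.float64(7.0), np.float64(-7.0))]
cup 18 [(np.float32(58.154297), np.float64(0.5), np.float64(-0.5)), (np.float32(60.7334), np.float64(1.0), np.float64(-1.0)), (np.float32(60.927246), np.float64(1.0), np.float64(-0.5))] [(np.float32(3.749825), np.float64(-6.0), np.float64(6.5)), (np.float32(4.1448407), np.float64(-5.5), np.float64(7.0)), (np.float32(4.311072), np.float64(-6.0), np.float64(7.0))]
cup 19 [(np.float32(40.59375), np.float64(-0.5), np.float64(0.5)), (np.float32(40.71338), np.float64(-0.5), np.float64(0.0)), (np.float32(42.052734), np.float64(0.0), np.float64(0.0))] [(np.float32(4.3778644), np.float64(-5.0), np.float64(6.5)), (np.float32(4.4266233), np.float64(-4.5), np.float64(7.0)), (np.float32(4.5576415), np.float64(-5.0), np.float64(7.0))]
```

```bash
python3 - <<'E'
from h import *
from bench import r
plan(r.get_obs(),[.4523,.3532,.085],-.507)
E
```

```text
shift [52.4 -2.9 84.1] turn [ 0.002 -0.    -0.001]
```

>>> {"method": "step_arm", "body": {"moves": [[30,-2,0,0,0,0,35],[52,-3,10,0,0,0,35],[52,-3,40,0,0,0,35],[52,-3,65,0,0,0,35],[52,-3,75,0,0,0,35],[52,-3,75,0,0,0,35],[52,-3,75,0,0,0,35]]}}

```text
clock: 10.85
tcp_pos: [0.452, 0.3558, 0.0956]
orientation: [-3.041, 0.787, -0.001]
contact_force: [1.1, 0.2, -0.8]
grip_width: 0.0361
gripper_force: 22.3
```

```bash
cat >> h.py <<'E'
th=np.linspace(0,2*np.pi,240)
def ring(G,g,R,span):
    best=[]
    for dx in np.arange(-span,span+.1,.5):
        for dy in np.arange(-span,span+.1,.5):
            v=[cv2.remap(G,((dy+(R+k)*np.sin(th)-g[0]*1e3)*4).astype(np.float32)[None],((dx+(R+k)*np.cos(th)-g[0]*1e3)*4).astype(np.float32)[None],1)[0] for k in(-1.5,1.5)]
            best.append((round(float(np.mean(np.abs(v[0]-v[1]))),1),dx,dy))
    return sorted(best)[-3:]
E
python3 - <<'E'
from h import *
from bench import r
np.set_printoptions(precision=4,suppress=True)
o=r.get_obs();st(o);f=r.grab_frame("wrist");np.savez("pics/w8.npz",**f);st(r.get_obs())
for c,z,R in(((.5285,.3125),.044,(17.5,18,18.5)),):
    im,g=topdown(f,c,.03,z);G=cv2.GaussianBlur(cv2.cvtColor(im,cv2.COLOR_RGB2GRAY),(0,0),2).astype(np.float32)
    for q in R: print("cup",q,ring(G,g,q,6))
# choc silhouette: dark blob
z=o["tcp_pos"][2]+.014;im,g=topdown(f,(.5285,.3125),.035,z)
k=(cv2.cvtColor(im,cv2.COLOR_RGB2GRAY)<38).astype(np.uint8);k=cv2.morphologyEx(k,2,np.ones((15,15)))
n,l,s,c=cv2.connectedComponentsWithStats(k)
for i in range(1,n): print("dark area mm2",s[i,4]/16,"centre off mm",c[i][::-1]/4-35,"wh",s[i,2:4]/4)
E
```

```text
tcp [0.452  0.3558 0.0956] yaw -0.5065 z [ 0.001  0.001 -1.   ] F [ 1.1  0.2 -0.8] g 36.1 22.3 t 10.85
tcp [0.4522 0.3563 0.096 ] yaw -0.506 z [ 0.001  0.001 -1.   ] F [ 0.2  0.4 -0.8] g 35.7 22.3 t 10.9
cup 17.5 [(94.4, np.float64(1.5), np.float64(3.0)), (95.0, np.float64(1.0), np.float64(2.5)), (96.5, np.float64(1.0), np.float64(3.0))]
cup 18 [(123.1, np.float64(0.5), np.float64(2.5)), (125.2, np.float64(1.0), np.float64(3.0)), (126.1, np.float64(1.0), np.float64(2.5))]
cup 18.5 [(139.6, np.float64(0.5), np.float64(2.5)), (140.1, np.float64(1.0), np.float64(3.0)), (141.9, np.float64(1.0), np.float64(2.5))]
dark area mm2 508.9375 centre off mm [-0.405   3.1918] wh [25.25 25.  ]
dark area mm2 22.0 centre off mm [ 33.0909 -32.3011] wh [6.5  4.25]
```

>>> {"method": "step_arm", "body": {"moves": [[2,2.5,0,0,0,0,35],[2,2.5,20,0,0,0,35],[2,2.5,35,0,0,0,35],[2,2.5,42,0,0,0,35],[2,2.5,42,0,0,0,35],[2,2.5,42,0,0,0,35]]}}

```text
clock: 11.5
tcp_pos: [0.4518, 0.3532, 0.0531]
orientation: [-3.042, 0.785, -0.0]
contact_force: [0.5, -0.5, -0.4]
grip_width: 0.0358
gripper_force: 22.3
```

```bash
cat > chk.py <<'E'
from h import *
from bench import r
import sys
np.set_printoptions(precision=4,suppress=True)
o=r.get_obs();st(o);f=r.grab_frame("wrist");np.savez("pics/%s.npz"%sys.argv[1],**f)
z=float(sys.argv[2]);im,g=topdown(f,(.5285,.3125),.035,z)
gr=cv2.cvtColor(im,cv2.COLOR_RGB2GRAY);k=cv2.morphologyEx((gr<38).astype(np.uint8),2,np.ones((15,15)))
n,l,s,c=cv2.connectedComponentsWithStats(k)
for i in range(1,n): print("dark mm2",s[i,4]/16,"off",c[i][::-1]/4-35,"wh",s[i,2:4]/4)
# rim: polar profile around choc at rim height
im,g=topdown(f,(.5285,.3125),.03,.044);G=cv2.GaussianBlur(cv2.cvtColor(im,cv2.COLOR_RGB2GRAY),(0,0),1.5).astype(np.float32)
for R in(17,17.5,18,18.5,19): print("cup",R,ring(G,g,R,6)[-1])
print(G.shape);pol=cv2.warpPolar(G,(104,16),(120,120),104,cv2.WARP_POLAR_LINEAR)
print(pol[:,48::4].astype(int))
E
python3 chk.py w9 .068
```

```text
tcp [0.4518 0.3532 0.0531] yaw -0.5051 z [ 0.  0. -1.] F [ 0.5 -0.5 -0.4] g 35.8 22.3 t 11.5
dark mm2 499.875 off [-0.5271  0.6842] wh [25.   24.75]
dark mm2 13.5625 off [ 33.4113 -32.9516] wh [4.75 3.25]
cup 17 (84.9, np.float64(1.5), np.float64(-0.5))
cup 17.5 (72.9, np.float64(3.0), np.float64(1.0))
cup 18 (69.3, np.float64(3.5), np.float64(1.5))
cup 18.5 (65.0, np.float64(4.0), np.float64(2.0))
cup 19 (64.2, np.float64(5.0), np.float64(0.5))
(240, 240)
[[ 17  16  14  46 120  74  78 130 141 141 142 144 181 211]
 [ 18  17  15  19  74 139 143 143 144 175 211 214 214 214]
 [ 18  17  16  23  60 111 143 143 143 145 182 215 215 215]
 [ 19  18  19  72 124 122 134  92  76 119 143 145 144 145]
 [ 19  19  24 107 113 121 179 190 209 217 217 217 217 217]
 [ 20  19  26 122 115 130 185 191 212 217 217 218 233 237]
 [ 18  18  53 137 116 126 183 194 212 215 216 216 218 232]
 [ 18  17  50 151 125 132 178 182 205 210 212 210 213 214]
 [ 18  17  50 134  83  82 132 143 143 143 147 184 210 211]
 [ 16  15  22  68 132 141 141 141 167 207 209 209 209 209]
 [ 16  16  21  45 104 139 139 139 143 168 205 207 207 206]
 [ 15  14  20 107 165 119  80  74 118 136 137 136 136 140]
 [ 15  15  17 104 169 144 175 183 185 204 205 205 205 205]
 [ 15  14  14  69 163 141 177 181 189 205 206 206 206 206]
 [ 15  14  14  47 151 142 176 182 187 203 208 208 207 207]
 [ 15  14  13  34 139 137 183 189 185 204 199 190 202 181]]
```

The rim profile and the chocolate agree to within about 0.5 mm, so I lower straight down.

>>> {"method": "step_arm", "body": {"moves": [[0,0,5,0,0,0,35],[0,0,9,0,0,0,35],[0,0,10.5,0,0,0,35],[0,0,10.5,0,0,0,35],[0,0,10.5,0,0,0,35]]}}

```text
clock: 12.05
tcp_pos: [0.4517, 0.3529, 0.0423]
orientation: [3.042, -0.785, 0.0]
contact_force: [-0.1, -1.3, -0.2]
grip_width: 0.0358
gripper_force: 22.2
```

>>> {"method": "step_arm", "body": {"moves": [[0,0,0.7,0,0,0,35],[0,0,1.2,0,0,0,35],[0,0,1.2,0,0,0,35],[0,0,1.2,0,0,0,35]]}}

```text
clock: 12.45
tcp_pos: [0.4517, 0.353, 0.0412]
orientation: [-3.042, 0.785, -0.0]
contact_force: [0.1, -0.6, 0.2]
grip_width: 0.036
gripper_force: 22.1
```

>>> {"method": "step_arm", "body": {"moves": [[0,0,0.8,0,0,0,35],[0,0,0.8,0,0,0,35],[0,0,0.8,0,0,0,35]]}}

```text
clock: 12.75
tcp_pos: [0.4517, 0.353, 0.0403]
orientation: [-3.042, 0.785, -0.0]
contact_force: [0.3, 0.6, -0.9]
grip_width: 0.0362
gripper_force: 22.0
```

>>> {"method": "step_arm", "body": {"moves": [[0,0,0.8,0,0,0,35],[0,0,0.8,0,0,0,35],[0,0,0.8,0,0,0,35]]}}

```text
clock: 13.05
tcp_pos: [0.4517, 0.353, 0.0395]
orientation: [-3.042, 0.785, -0.0]
contact_force: [-0.3, 0.5, 0.0]
grip_width: 0.0362
gripper_force: 22.0
```

```bash
python3 chk.py w10 .057 | head -3; python3 - <<'E'
from h import *
f=load("w10");from bench import r
o=r.get_obs();c=wproj(f,[.528,.3127,.07])[0]
for d in(0,4,-4): print("dome z",wdepth(f,c[0]+d,c[1],o,1)[0])
# jaw tops & plate-top heights
for t in((86,-20),(86,17),(95,-21),(95,18)):
    p=Ro.from_rotvec(o["orientation"]).apply([t[0]/1e3,t[1]/1e3,-.023])+o["tcp_pos"];u=wproj(f,p)[0];print("jaw",wdepth(f,*u,o,1)[0])
P=[[.57,.33,.038],[.60,.285,.038],[.55,.26,.038]]
for p in P: u=wproj(f,p)[0];print("plate",u,wdepth(f,*u,o,1)[0] if u.min()>3 else '')
E
```

```text
tcp [0.4517 0.353  0.0395] yaw -0.5051 z [ 0.  0. -1.] F [-0.3  0.5  0. ] g 36.2 22.0 t 13.05
dark mm2 509.9375 off [-0.3354  0.4562] wh [25.25 25.  ]
dark mm2 23.0625 off [ 33.0752 -32.187 ] wh [6.75 4.25]
dome z [0.5279667  0.31271515 0.07137319]
dome z [0.52718661 0.31132571 0.0717363 ]
dome z [0.52873252 0.31411046 0.07175921]
jaw [0.53832214 0.33091507 0.04292212]
jaw [0.51777287 0.29358382 0.03922571]
jaw [0.54835604 0.32723577 0.03933611]
jaw [0.52638154 0.28751446 0.03937465]
plate [207.21465535  39.92922473] [0.56966843 0.32988405 0.03921556]
plate [256.70357666 -46.56999989] 
plate [347.5562585    9.71942535] [0.54983866 0.26034622 0.03906005]
```

The dome top reads about 0.0714 with the plate reading +1 mm high, so the true height is about 0.0704. Seated would be 0.0705, so it is standing on the cup floor. I ease the grip.

>>> {"method": "step_arm", "body": {"moves": [[0,0,0,0,0,0,37],[0,0,0,0,0,0,38],[0,0,0,0,0,0,39],[0,0,0,0,0,0,40.5],[0,0,0,0,0,0,42],[0,0,0,0,0,0,42.7],[0,0,0,0,0,0,42.7],[0,0,0,0,0,0,42.7]]}}

```text
clock: 13.9
tcp_pos: [0.4517, 0.353, 0.0395]
orientation: [3.042, -0.785, -0.0]
contact_force: [0.2, 0.1, 0.1]
grip_width: 0.0425
gripper_force: 4.5
```

```bash
python3 chk.py w11 .057|head -3; python3 - <<'E'
from h import *
from bench import r
f=load("w11");o=r.get_obs()
np.set_printoptions(precision=4,suppress=True)
# scan across jaws laterally in depth at tool x=80,95
T=Ro.from_rotvec(o["orientation"])
for x in(30,80,95):
    L=[]
    for y in range(-28,27,1):
        u=wproj(f,T.apply([x/1e3,y/1e3,-.023])+o["tcp_pos"])[0];p,q=wdepth(f,*u,o,0);L.append((round(q[1]),round(p[2]*1e3)))
    print(x,L)
E
```

```text
tcp [0.4517 0.353  0.0395] yaw -0.5051 z [-0. -0. -1.] F [0.2 0.1 0.1] g 42.5 4.5 t 13.9
dark mm2 500.0 off [-0.0723  0.2191] wh [25. 25.]
dark mm2 22.5625 off [ 33.0575 -32.2687] wh [6.5  4.25]
30 [(-40, 1), (-38, 1), (-37, 0), (-35, 1), (-34, 0), (-32, 2), (-22, 61), (-21, 62), (-20, 62), (-19, 62), (-19, 55), (-19, 49), (-18, 45), (-21, 0), (-20, 0), (-18, 0), (-17, 0), (-15, 0), (-14, 1), (-12, 1), (-11, 1), (-9, 1), (-8, 0), (-7, 1), (-5, 0), (-4, 0), (-2, 0), (-1, 1), (1, 1), (2, 1), (3, 1), (5, 1), (6, 1), (8, 1), (9, 0), (11, 0), (12, 1), (13, 1), (15, 1), (16, 1), (18, 0), (19, 1), (15, 49), (16, 56), (16, 62), (17, 62), (18, 62), (28, 0), (29, 0), (31, 0), (32, 0), (34, 0), (35, 1), (37, 0), (38, 1)]
80 [(-32, 40), (-31, 39), (-30, 39), (-29, 40), (-24, 62), (-23, 62), (-22, 63), (-21, 63), (-20, 63), (-19, 61), (-19, 54), (-19, 45), (-18, 45), (-17, 44), (-16, 40), (-15, 41), (-12, 62), (-11, 66), (-10, 67), (-9, 67), (-8, 68), (-7, 68), (-6, 69), (-5, 70), (-4, 69), (-3, 70), (-2, 70), (-1, 69), (0, 69), (1, 70), (2, 69), (3, 68), (4, 69), (5, 68), (6, 67), (7, 64), (8, 63), (9, 62), (12, 40), (13, 40), (14, 43), (15, 44), (16, 47), (16, 56), (16, 61), (17, 63), (18, 63), (19, 63), (20, 62), (25, 40), (26, 40), (27, 38), (28, 39), (29, 39), (31, 38)]
95 [(-32, 39), (-31, 39), (-30, 39), (-29, 39), (-24, 63), (-23, 64), (-22, 63), (-21, 62), (-20, 62), (-20, 53), (-20, 47), (-19, 44), (-18, 45), (-17, 46), (-16, 45), (-15, 42), (-14, 40), (-11, 61), (-10, 64), (-9, 65), (-8, 66), (-7, 67), (-6, 67), (-5, 68), (-4, 68), (-3, 68), (-2, 68), (-1, 69), (0, 68), (1, 68), (2, 67), (3, 68), (4, 67), (5, 65), (6, 65), (7, 61), (10, 40), (11, 41), (12, 43), (13, 45), (14, 45), (15, 44), (17, 38), (16, 56), (16, 62), (17, 64), (18, 64), (19, 63), (20, 63), (21, 63), (26, 39), (27, 39), (28, 39), (29, 39), (31, 39)]
```

Both jaws are clear of the chocolate, with about 7 mm each side, so I lift straight up.

>>> {"method": "step_arm", "body": {"moves": [[0,0,-4,0,0,0,42.7],[0,0,-14,0,0,0,42.7],[0,0,-34,0,0,0,42.7],[0,0,-70,0,0,0,42.7],[0,0,-110,0,0,0,42.7],[-30,0,-130,0,0,0,42.7],[-60,0,-130,0,0,0,42.7],[-60,0,-130,0,0,0,42.7]]}}

```text
clock: 14.75
tcp_pos: [0.3954, 0.3855, 0.1713]
orientation: [-3.041, 0.775, 0.002]
contact_force: [-0.2, 0.7, -1.2]
grip_width: 0.0427
gripper_force: 4.5
```

```bash
python3 - <<'E'
from h import *
from bench import r
np.set_printoptions(precision=4,suppress=True)
o=r.get_obs();st(o);f=r.grab_frame("wrist");np.savez("pics/w12.npz",**f)
for z in(.057,):
    im,g=topdown(f,(.5285,.3125),.04,z);gr=cv2.cvtColor(im,cv2.COLOR_RGB2GRAY);k=cv2.morphologyEx((gr<38).astype(np.uint8),2,np.ones((15,15)))
    n,l,s,c=cv2.connectedComponentsWithStats(k)
    for i in range(1,n): print("dark mm2",s[i,4]/16,"off",c[i][::-1]/4-40,"wh",s[i,2:4]/4)
u=wproj(f,[.5285,.3127,.07])[0];print(u,wdepth(f,*u,o,1)[0])
plan(o,[.4617,.015,.15],.305)
E
```

```text
tcp [0.3954 0.3855 0.1713] yaw -0.4989 z [-0.     0.003 -1.   ] F [-0.2  0.7 -1.2] g 42.7 4.5 t 14.75
dark mm2 504.8125 off [-1.0201  0.7785] wh [25.25 27.  ]
dark mm2 1427.875 off [ 26.5767 -16.2498] wh [67.25 38.  ]
[280.4152  16.2137] [0.5281 0.3129 0.072 ]
shift [235.6 293.7  20.1] turn [-0.003  0.001 -0.804]
```

>>> {"method": "step_arm", "body": {"moves": [[235,294,0,0,0,-0.804,42.7],[235,294,0,0,0,-0.804,42.7],[235,294,0,0,0,-0.804,42.7],[235,294,0,0,0,-0.804,42.7],[235,294,0,0,0,-0.804,42.7],[235,294,0,0,0,-0.804,42.7],[235,294,0,0,0,-0.804,42.7],[235,294,0,0,0,-0.804,42.7]]}}

```text
clock: 15.6
tcp_pos: [0.4627, 0.0073, 0.17]
orientation: [3.107, 0.464, 0.001]
contact_force: [1.6, 0.3, -0.0]
grip_width: 0.0429
gripper_force: 4.5
```

```bash
python3 - <<'E'
from h import *
from bench import r
o=r.get_obs();st(o);plan(o,[.4617,.015,.02],.305)
E
```

```text
tcp [0.4627 0.0073 0.17  ] yaw 0.2964 z [ 0.001 -0.    -1.   ] F [ 1.6  0.3 -0. ] g 42.9 4.5 t 15.6
shift [  1.2  -7.8 150. ] turn [ 0.001 -0.001 -0.009]
```

>>> {"method": "step_arm", "body": {"moves": [[1,-4,45,0,0,-0.005,42.7],[1,-4,90,0,0,-0.005,42.7],[1,-4,125,0,0,-0.005,42.7],[1,-4,145,0,0,-0.005,42.7],[1,-4,150,0,0,-0.005,42.7],[1,-4,150,0,0,-0.005,42.7]]}}

```text
clock: 16.2
tcp_pos: [0.4623, 0.0144, 0.0194]
orientation: [3.105, 0.474, -0.002]
contact_force: [0.4, -0.4, -0.8]
grip_width: 0.0423
gripper_force: 4.5
```

>>> {"method": "step_arm", "body": {"moves": [[0,0,10,0,0,0,42.7],[0,0,16,0,0,0,42.7],[0,0,19,0,0,0,42.7],[0,0,20.5,0,0,0,42.7],[0,0,20.5,0,0,0,42.7],[0,0,20.5,0,0,0,42.7]]}}

```text
clock: 16.8
tcp_pos: [0.4625, 0.0151, -0.0008]
orientation: [3.105, 0.475, 0.001]
contact_force: [0.0, 0.6, 0.1]
grip_width: 0.0426
gripper_force: 4.5
```

>>> {"method": "step_arm", "body": {"moves": [[0,0,1,0,0,0,42.7],[0,0,1.5,0,0,0,42.7],[0,0,1.5,0,0,0,44],[0,0,1.5,0,0,0,46],[0,0,1.5,0,0,0,52],[0,0,1.5,0,0,0,58],[0,0,1.5,0,0,0,60],[0,0,1.5,0,0,0,60]]}}

```text
clock: 17.6
tcp_pos: [0.4624, 0.0151, -0.0025]
orientation: [3.105, 0.475, 0.0]
contact_force: [0.2, -0.2, -0.2]
grip_width: 0.0599
gripper_force: 0.0
```

>>> {"method": "step_arm", "body": {"moves": [[0,0,-10,0,0,0,60],[0,0,-30,0,0,0,60],[0,0,-70,0,0,0,70],[0,0,-120,0,0,0,85],[0,0,-170,0,0,0,85],[0,0,-200,0,0,0,85],[0,0,-210,0,0,0,85],[0,0,-210,0,0,0,85]]}}

```text
clock: 18.4
tcp_pos: [0.4631, 0.0152, 0.2092]
orientation: [-3.105, -0.475, -0.006]
contact_force: [-0.1, -0.1, -0.8]
grip_width: 0.0846
gripper_force: 0.0
```

```bash
python3 - <<'E'
from h import *
from bench import r
np.set_printoptions(precision=4,suppress=True)
o=r.get_obs();st(o);f=r.grab_frame("wrist");np.savez("pics/w13.npz",**f)
# tongs on table? steel in jaw region: depth-based heights along each predicted arm
for p in((.5525,.0655),(.5655,.0225),(.457,.0336),(.469,-.007)):
    L=[]
    for dy in np.arange(-.012,.0121,.002):
        u=wproj(f,[p[0],p[1]+dy,.02])[0];L.append(round(wdepth(f,*u,o,0)[0][2]*1e3))
    print(p,L)
t=r.grab_frame("top");np.savez("pics/t13.npz",**t)
P=pts(t)
def cl(c,R,z0,z1):
    k=(np.hypot(P[...,0]-c[0],P[...,1]-c[1])<R)&(P[...,2]>z0)&(P[...,2]<z1);q=P[k];return k.sum(),q.mean(0) if k.any() else None
print("knob",cl((.573,.285),.03,.1,.15))
for a in(2.61,2.61+2.094,2.61-2.094): c=(.5745+.055*np.cos(a),.285+.055*np.sin(a));print("choc",c,cl(c,.02,.055,.08))
A=load("top0")["image"].astype(int);D=np.abs(A-t["image"]).sum(2)
print("egg,noz,purple,red,scis diff",[int(D[v-8:v+9,u-8:u+9].mean()) for u,v in((283,177),(250,172),(230,219),(240,252),(190,297))])
plan(o,[.574,.285,.20],0)
E
```

```text
tcp [0.4631 0.0152 0.2092] yaw 0.3037 z [ 0.003  0.001 -1.   ] F [-0.1 -0.1 -0.8] g 84.6 0.0 t 18.4
(0.5525, 0.0655) [1, 2, 1, 1, 0, 8, 19, 2, 1, 1, 1, 1, 2]
(0.5655, 0.0225) [0, -1, 2, 0, 0, 1, 21, 1, 1, 1, 0, 1, 2]
(0.457, 0.0336) [1, 1, 0, 1, 1, 22, 23, 23, 22, 3, 2, 1, 0]
(0.469, -0.007) [1, 1, 1, 1, 1, 1, 22, 23, 22, 22, 1, 0, 2]
knob (np.int64(122), array([0.5703, 0.2843, 0.1312]))
choc (np.float64(0.5270899539600465), np.float64(0.31287987687364294)) (np.int64(76), array([0.5236, 0.3122, 0.0647]))
choc (np.float64(0.5740386114905885), np.float64(0.2300019353009273)) (np.int64(70), array([0.5709, 0.2303, 0.0651]))
choc (np.float64(0.6223389863811637), np.float64(0.31213726924402746)) (np.int64(70), array([0.6187, 0.3125, 0.0648]))
egg,noz,purple,red,scis diff [63, 62, 30, 51, 12]
shift [ 186.5 -224.3    9.8] turn [-0.    -0.004  0.304]
```

The tongs lie flat with jaw tops at 20 mm and plates at 22 mm, and all three chocolates are upright. Next is the dish knob.

>>> {"method": "step_arm", "body": {"moves": [[186,-224,0,0,0,0.304,85],[186,-224,0,0,0,0.304,85],[186,-224,0,0,0,0.304,85],[186,-224,0,0,0,0.304,85],[186,-224,0,0,0,0.304,85],[186,-224,0,0,0,0.304,85],[186,-224,0,0,0,0.304,85],[186,-224,0,0,0,0.304,85]]}}

```text
clock: 19.3
tcp_pos: [0.5715, 0.2849, 0.2044]
orientation: [3.139, 0.003, -0.007]
contact_force: [0.2, -0.4, 0.5]
grip_width: 0.0853
gripper_force: 0.0
```

```bash
cat >> h.py <<'E'
def wpts(f):
    R=cv2.Rodrigues(f["rvec"])[0];d=f["depth"].astype(float);v,u=np.mgrid[:420,:560]
    n=cv2.fisheye.undistortPoints(np.stack([u,v],-1).reshape(1,-1,2).astype(float),f["mtx"],np.zeros(4)).reshape(420,560,2)
    return (np.dstack([n*d[...,None],d])-f["tvec"])@R
E
python3 - <<'E'
from h import *
from bench import r
np.set_printoptions(precision=4,suppress=True)
o=r.get_obs();st(o);f=r.grab_frame("wrist");np.savez("pics/w14.npz",**f);P=wpts(f)
k=(np.hypot(P[...,0]-.574,P[...,1]-.285)<.04)&(P[...,2]>.128)&(P[...,2]<.15);q=P[k]
print(k.sum(),q.min(0),q.max(0),q.mean(0),"centre",(np.percentile(q,1,0)+np.percentile(q,99,0))/2)
k2=k&(P[...,2]>.136);q=P[k2];print("top",k2.sum(),q.mean(0),cv2.minEnclosingCircle(q[:,:2].astype(np.float32)))
plan(o,[.574,.285,.16],0)
E
```

```text
tcp [0.5715 0.2849 0.2044] yaw 0.0019 z [-0.004 -0.003 -1.   ] F [ 0.2 -0.4  0.5] g 85.3 0.0 t 19.3
920 [0.5641 0.2723 0.1281] [0.5893 0.2975 0.1401] [0.5782 0.2851 0.1373] centre [0.5773 0.2852 0.1344]
top 808 [0.5771 0.2851 0.1379] ((0.5764603614807129, 0.28510501980781555), 0.01286062691360712)
shift [ 2.7 -0.2 44.4] turn [0.003 0.004 0.002]
```

>>> {"method": "step_arm", "body": {"moves": [[5,0,20,0,0,0,85],[5,0,40,0,0,0,80],[5,0,60,0,0,0,70],[5,0,75,0,0,0,60],[5,0,75,0,0,0,60],[5,0,75,0,0,0,60]]}}

```text
clock: 19.95
tcp_pos: [0.5779, 0.2836, 0.1326]
orientation: [3.141, -0.002, -0.0]
contact_force: [-0.2, 1.3, -0.6]
grip_width: 0.0602
gripper_force: 0.0
```

```bash
python3 - <<'E'
from h import *
from bench import r
o=r.get_obs();st(o);plan(o,[.5765,.285,.102],0)
E
```

```text
tcp [0.5779 0.2836 0.1326] yaw -0.0012 z [-0. -0. -1.] F [-0.2  1.3 -0.6] g 60.2 0.0 t 19.95
shift [-1.4 -1.4 30.6] turn [ 0.     0.    -0.001]
```

>>> {"method": "step_arm", "body": {"moves": [[-1,-1,10,0,0,0,60],[-1,-1,20,0,0,0,50],[-1,-1,28,0,0,0,40],[-1,-1,30,0,0,0,34],[-1,-1,30,0,0,0,31],[-1,-1,30,0,0,0,29],[-1,-1,30,0,0,0,28]], "grip_force": 20}}

```text
clock: 20.65
tcp_pos: [0.577, 0.2853, 0.1028]
orientation: [3.141, -0.001, 0.001]
contact_force: [0.3, 0.2, 0.4]
grip_width: 0.0277
gripper_force: 0.1
```

>>> {"method": "step_arm", "body": {"moves": [[0,0,0,0,0,0,27],[0,0,0,0,0,0,26],[0,0,0,0,0,0,25],[0,0,0,0,0,0,25],[0,0,0,0,0,0,23]]}}

```text
clock: 21.15
tcp_pos: [0.5772, 0.285, 0.1029]
orientation: [3.141, -0.001, 0.001]
contact_force: [-1.2, -3.8, 6.0]
grip_width: 0.0246
gripper_force: 19.5
```

>>> {"method": "step_arm", "body": {"moves": [[0,0,0,0,0,0,20],[0,0,0,0,0,0,20],[0,0,0,0,0,0,20],[0,0,0,0,0,0,20]], "grip_force": 60}}

```text
clock: 21.55
tcp_pos: [0.5772, 0.285, 0.1031]
orientation: [3.141, -0.001, 0.001]
contact_force: [-0.5, -5.3, 7.1]
grip_width: 0.023
gripper_force: 58.6
```

>>> {"method": "step_arm", "body": {"moves": [[0,0,-1,0,0,0,20],[0,0,-2,0,0,0,20],[0,0,-4,0,0,0,20],[0,0,-7,0,0,0,20],[0,0,-11,0,0,0,20],[0,0,-14,0,0,0,20],[0,0,-16,0,0,0,20],[0,0,-16,0,0,0,20]]}}

```text
clock: 22.35
tcp_pos: [0.577, 0.2856, 0.119]
orientation: [-3.141, 0.0, -0.001]
contact_force: [-0.2, -0.7, -4.1]
grip_width: 0.0231
gripper_force: 59.1
```

```bash
cat > lv.py <<'E'
from h import *
from bench import r
import sys
np.set_printoptions(precision=4,suppress=True)
o=r.get_obs();st(o);t=r.grab_frame("scene");P=pts(t);dz=o["tcp_pos"][2]-.103
k=(np.hypot(P[...,0]-.577,P[...,1]-.285)<.08)&(np.hypot(P[...,0]-.577,P[...,1]-.285)>.02)&(abs(P[...,2]-dz-.038)<.01)
q=P[k];c=np.linalg.lstsq(np.c_[q[:,:2]-[.577,.285],np.ones(len(q))],q[:,2],rcond=None)[0];print(k.sum(),"plate slope",c[:2],"z",c[2],"bottom",c[2]-.038)
for a in(2.61,2.61+2.094,2.61-2.094):
    x,y=.577+.055*np.cos(a),.285+.055*np.sin(a);k=(np.hypot(P[...,0]-x,P[...,1]-y)<.022)&(P[...,2]>c[2]+.015)&(P[...,2]<c[2]+.04)
    print("choc n",k.sum(),"top above plate",P[k][:,2].max()-c[2] if k.any() else None, P[k].mean(0)-[x,y,0] if k.any() else '')
E
python3 lv.py
```

```text
tcp [0.577  0.2856 0.119 ] yaw -0.0003 z [ 0.001  0.    -1.   ] F [-0.2 -0.7 -4.1] g 23.1 59.1 t 22.35
3995 plate slope [ 0.0005 -0.0019] z 0.054825552584409035 bottom 0.016825552584409036
choc n 176 top above plate 0.03259220621118576 [0.0036 0.0031 0.08  ]
choc n 174 top above plate 0.03370738637448084 [0.004  0.0042 0.0801]
choc n 207 top above plate 0.03271552901500979 [0.0029 0.0039 0.0802]
```

The dish is level and clear of the table with all three chocolates upright. I continue up.

>>> {"method": "step_arm", "body": {"moves": [[0,0,-3,0,0,0,20],[0,0,-8,0,0,0,20],[0,0,-15,0,0,0,20],[0,0,-24,0,0,0,20],[0,0,-33,0,0,0,20],[0,0,-42,0,0,0,20],[0,0,-51,0,0,0,20],[0,0,-60,0,0,0,20]]}}

```text
clock: 23.2
tcp_pos: [0.5768, 0.2855, 0.1794]
orientation: [-3.141, 0.0, -0.0]
contact_force: [-0.2, -0.5, -4.8]
grip_width: 0.0235
gripper_force: 59.1
```

>>> {"method": "step_arm", "body": {"moves": [[0,0,-9,0,0,0,20],[0,0,-18,0,0,0,20],[0,0,-27,0,0,0,20],[0,0,-36,0,0,0,20],[0,0,-44,0,0,0,20],[0,0,-50,0,0,0,20],[0,0,-54,0,0,0,20],[0,0,-55,0,0,0,20]]}}

```text
clock: 24.0
tcp_pos: [0.577, 0.2855, 0.234]
orientation: [-3.141, 0.0, -0.001]
contact_force: [-0.7, -0.3, -5.1]
grip_width: 0.0233
gripper_force: 59.1
```

>>> {"method": "step_arm", "body": {"moves": [[0,0,0,0,0,0,20],[0,0,0,0,0,0,20],[0,0,0,0,0,0,20],[0,0,0,0,0,0,20],[0,0,0,0,0,0,20],[0,0,0,0,0,0,20],[0,0,0,0,0,0,20],[0,0,0,0,0,0,20]]}}

```text
clock: 24.8
tcp_pos: [0.5768, 0.2855, 0.2335]
orientation: [-3.142, 0.0, -0.0]
contact_force: [-0.7, 0.3, -4.9]
grip_width: 0.0233
gripper_force: 59.1
```

```bash
python3 lv.py; python3 -c "
from bench import r;import numpy as np;print(abs(r.get_obs()['qvel']).max())"
```

```text
tcp [0.5768 0.2855 0.2335] yaw -0.0002 z [ 0.  0. -1.] F [-0.7  0.3 -4.9] g 23.3 59.1 t 24.8
4203 plate slope [-0.0008 -0.0029] z 0.16941684548358618 bottom 0.13141684548358618
choc n 205 top above plate 0.032722274676396046 [0.0035 0.0032 0.194 ]
choc n 187 top above plate 0.03335118673190912 [0.0038 0.0046 0.1942]
choc n 231 top above plate 0.03262416793236919 [0.003  0.0043 0.1945]
0.003999581034876721
```

The dish is about 13 cm up, level and still, with all three chocolates upright.

```bash
python3 -c "
from bench import r;print(r.hand_in())"
```

```text
the job is handed in; nothing more can be done
None
```

I moved the chocolate into the empty cup with the tongs and laid the tongs back on the table. I handed in at about 25 s, holding the dish by its knob about 13 cm up, level and still, with all three chocolates upright.

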